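Stow the jar key behind its lip and shut the drawer

ROBOT

A 6-joint arm with a two-finger parallel gripper is mounted at the origin on the work surface. World frame = base frame: x ahead of the robot, y to its left, z up, the work surface at z = 0. Lengths are in m, angles in rad, forces in N, time in s.
With the tool pointing down it reaches from about 0.325 to 0.9 m from the base axis. Payload 6.1 kg.
Tool frame: the origin (TCP) lies at the very end of the fingers, on their centre line; the grasp point (between the pads) lies 19 mm behind it (robot.hold_point_z is the distance from the TCP to the grasp point, in m); z points along the fingers, y is the line along which they close (so a half turn about z gives the same grasp; the last joint's range is limited). The gripper opens to 87 mm and grips with 3 to 60 N. Pads are 19 mm wide; open, the fingers measure 117 mm over their backs; the gripper's body (75 mm by 190 mm) begins 51 mm behind the grasp point.
Start: joints at [-1.321, 0.22, 1.526, -0, 1.395, -0.126], TCP at [0.229, -0.581, 0.201] pointing down, gripper open.
Joint ranges: [-2.98, 2.98], [-0.91, 2.08], [0.09, 2.57], [-1.24, 4.39], [0.2, 2.65], [-2.68, 2.68]. Speed limits (rad/s): [2.57, 2.57, 3.01, 3.14, 3.14, 3.14].

INTERFACE

Orientations are given as a unit quaternion [x, y, z, w].
In Python, from rig import robot, imaging gives the robot as it stands.
- The arm moves only by the shell command python3 -m crank 'ROWS' [FORCE]. ROWS is a JSON object whose one key "plan" holds a list of rows, each a list of 3 entries, a list of its own where there are three numbers: the shift along the tool's x, y, z in m, then the turn, a rotation vector about the tool's x, y, z in degrees, then the opening, from 0 (shut) to 1 (fully open). A call has 1 to 12 rows; each row shifts and turns the commanded pose from where the row before left it, along the tool's axes as they then stand; what a row does not reach is not made up. A row lasts 1/10 s, in which the tool goes at most 50 mm and 8.59 degrees, less where a joint would pass 70% of its speed; a pose out of reach is approached as far as the arm can. A call with a gripper value outside its range is refused whole. The fingers move at their own pace and stop on an object; FORCE is the grip in N (left out, the last holds). Time passes only in rows, so rows that do not move let the fingers close. It gives the time, the measured TCP pose, the force, the opening and the grip force at its end, in the units of the state.
- robot.read_state(): the state, without advancing time (a new reading comes with each control period).
- imaging.get_image(name): name is "scene" or "top"; returns the picture (420x560x3 uint8, blue, green, red); there is no depth.
- imaging.camera_params(name): a dict with "mtx" (3x3 intrinsics, pixels), "k1" (the pictures are not rectified: a ray, as slopes to the right and down, at radius r is drawn at 1 + k1 r^2 times it, then the intrinsics apply), "position" and "attitude" of the camera in the world. Camera axes: x right, y down, z forward; pixel columns grow to the right and rows downward; lengths in m; the calibration is good to about 2 mm. A picture is of the moment at which its call begins. camera_params takes no time and is no camera call.
- robot.job_done(): hands the job in; it is judged then, once.
The state is a dict: "clock": time; "joint_pos": joint angles; "joint_velocities": joint speeds; "tau": joint torques, N m; "eef_pos": TCP position; "tcp_rot": TCP orientation; "contact_force": force on the tool from outside, world axes, zero at the start; "torque": the same for the moment, N m; "grip_width": finger opening in m; "finger_force": force on a finger pad.
Only numpy, scipy, OpenCV 4.12 (cv2) and the standard library are available. Lean on these libraries where they do the work, as an engineer would, in place of code of your own. Each camera call takes 0.05 s, during which the arm holds its last target. There are 200 camera calls.

TASK

Without picking it up, slide the cream plastic jar key along the floor of its lane and over the raised lip so that it drops flat into the pocket beyond, and keep pushing gently until it beds against the sprung buffer there and the buffer gives by a few millimetres (the key is brittle: never load it with more than about 20 N). Then ease the drawer fully shut without slamming it, and let go. Leave the can opener, bottle opener, corkscrew and pour spout in the drawer untouched.

Things in the scene. Friction and masses are not known exactly. Their poses are not given: they have to be found in the camera images.
- jar_key: Flat cream plastic jar key, loose, 64 (its x) by 70 (its y) by 12 mm thick, 80 to 150 g. Origin: centre of underside. Straight 64 mm back edge at its y = -35 mm: push there. Two jaw arms, 18 mm wide, 28 mm apart, reach to y = +35. Starts flat before the lip, jaw towards the lip, up to 17 degrees out of square with the lane. Brittle: at most 20 N between it and the fingers.
- pocket (a point): On the drawer floor at the foot of the lip's steep inner face, mid-lane. x: the way the drawer closes; y: along the lane over the lip into the pocket; z up. Lip: steel ridge across the lane, 4 mm high; ramp y -17 to -5 mm, crest -5 to 0, then a drop to the pocket floor, level with the lane floor (z 0; 26 mm above the table). Lane x -55 to 55 mm between rails 14 mm high.
- strap (a point): Centre of the top of the steel strap that bridges the pocket across the lane, 62 to 84 mm past the lip's inner face: underside 24 mm, top 27 mm above the drawer floor. Axes as point pocket. The lane begins at the drawer's side wall (inner face 193 mm before the lip's inner face). Drawer walls stand 44 mm above its floor, the front panel 48 mm.
- buffer (a joint): Give of the sprung buffer, m: 0 free, 0.008 bottomed. Dark felt pad across the pocket's far end, 96 mm wide, 15 high, on a block that slid to a new place each time: pad face 80 to 115 mm past the lip's inner face, not reported, find it by feel. Spring: 2 N at first touch, 1.5 N more per mm, rigid after 8 mm (14 N).
- drawer (a joint): How far the drawer is pushed in, m: 0 fully open (the start), 0.22 fully shut (end stop). Runs stiffly, about 3 N, and stays where it is left. Unit around it: mint steel, 95 mm high; its front face is 265 mm from the knob's face when open.
- knob (a point): Centre of the flat round outer face (26 mm across) of the brown bakelite knob, mid-front of the drawer, 47 mm above the table. Axes: x the way the drawer closes, z up. Knob 36 mm at its widest, 33 mm proud of the mint front panel, which is 460 mm wide and spans 6 to 88 mm above the table.
- can_opener: Chrome crank can opener lying on the drawer floor in the back half, about 45 by 125 by 29 mm (origin: centre of underside). Leave alone.
- bottle_opener: Cast aluminium bottle opener lying in the back half, 38 by 115 by 8 mm (origin: centre of underside). Leave alone.
- corkscrew: Nickel T-handled corkscrew lying in the back half, 64 by 106 by 16 mm (origin: underside, mid-length). Leave alone.
- pour_spout: Cork-topped green glass pour spout lying past the buffer's block at the lane's far end, 76 by 24 by 24 mm (origin: underside, mid-length). Leave alone.

How it is judged:
On the way:
1. the key lies in the pocket beyond the lip and is pressed against the buffer until the buffer has given by 2 mm (value of joint buffer above 0.002 m and y of jar_key in the frame of pocket above 0.033 m and z of jar_key in the frame of pocket below 0.002 m and angle between jar_key's own z axis and vertical below 0.06 rad), for 0.1 s.
At the end, for the whole second after the job is handed in: The drawer is shut to within 7 mm of its end stop, and the jar key rests flat (within 2 mm and 3.4 degrees) on the pocket floor, wholly between the lip and the buffer, at rest (value of joint drawer above 0.213 m and y of jar_key in the frame of pocket between 0.033 and 0.095 m and z of jar_key in the frame of pocket below 0.002 m and angle between jar_key's own z axis and vertical below 0.06 rad and linear speed of jar_key below 0.02 m/s); the robot touches nothing.
It fails at once if the key is loaded by the fingers with more than 20 N (contact force between the fingers and jar_key above 20 N).
It fails at once if the key is picked up (its underside more than 25 mm above the drawer floor) (z of jar_key in the frame of pocket above 0.025 m).
It fails at once if the drawer is slammed (faster than 0.3 m/s) (velocity of joint drawer above 0.3 m/s).
It fails at once if a bystander tool is pushed by the robot or the key (over 2 N) (contact force between any of the arm, the fingers, jar_key and can_opener above 2 N or contact force between any of the arm, the fingers, jar_key and bottle_opener above 2 N or contact force between any of the arm, the fingers, jar_key and corkscrew above 2 N or contact force between any of the arm, the fingers, jar_key and pour_spout above 2 N).
It also fails if it takes over 64 s, if anything falls off the work surface, if the arm or the gripper's body presses on something with over 40 N, if the wrist force passes 120 N, or if a joint passes its speed limit or range.

## Working session

There is one attempt and no reset: what is moved stays moved. The work goes in short steps, Python scripts to look and compute and a shell command to move; the robot and the scene stay as the last step left them, time stands still between calls to the robot, and variables do not carry over. Pictures are saved under pics/ and viewed, at most 14 in all, crops included, and the job is handed in when it is done.

```bash
mkdir -p pics; python3 - <<'E'
from rig import robot, imaging
import cv2
for n in("scene","top"):
    cv2.imwrite(f"pics/{n}0.png",imaging.get_image(n)); p=imaging.camera_params(n); print(n,p)
print(robot.read_state())
E
```

```text
scene {'mtx': array([[410.79391399,   0.        , 280.49835183],
       [  0.        , 410.79391399, 205.2820167 ],
       [  0.        ,   0.        ,   1.        ]]), 'k1': -0.12159595721742937, 'position': array([0.95833768, 0.12239971, 0.58634337]), 'attitude': array([ 0.60563727,  0.73192663, -0.23785703, -0.20226452])}
top {'mtx': array([[392.4729983 ,   0.        , 277.25991786],
       [  0.        , 392.4729983 , 203.03285017],
       [  0.        ,   0.        ,   1.        ]]), 'k1': -0.09736493060147476, 'position': array([0.43069751, 0.07146619, 0.69905787]), 'attitude': array([-0.628937  ,  0.77035079, -0.08180236,  0.06562222])}
{'clock': 0.1, 'joint_pos': array([-1.32108693e+00,  2.21161615e-01,  1.52749003e+00, -1.91352227e-05,
        1.39471601e+00, -1.26092825e-01]), 'joint_velocities': array([ 0.00113838, -0.00264594, -0.00216508, -0.00221325,  0.00027151,
        0.00057021]), 'tau': array([ 9.66241023e-04, -4.95944059e+01, -3.88519764e+01,  7.01272767e-02,
        5.15710004e-02, -4.88146782e-05]), 'eef_pos': array([ 0.22923108, -0.580798  ,  0.19954133]), 'tcp_rot': array([ 9.82397764e-01,  1.86798945e-01, -6.42202024e-05, -8.85224618e-04]), 'contact_force': array([-0.47606547,  0.07616545, -0.0050754 ]), 'torque': array([-0.05922512,  0.03452545,  0.05100845]), 'finger_force': 0.0, 'grip_width': 0.08692212059204366}
```

View pics/top0.png

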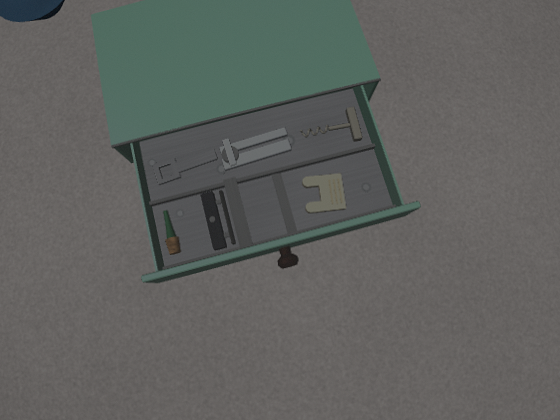

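View pics/scene0.png

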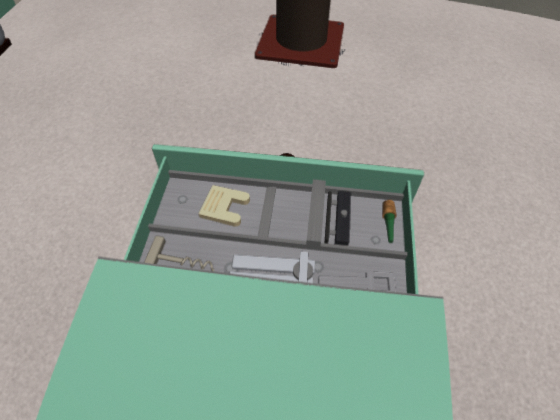

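The top view shows the drawer: key near (325,193), lip (285,205), strap (238,212), buffer (214,218), knob (288,257). In the scene view the key is near (224,205) and the knob is hidden by the front panel. Next I'll enlarge the lane area.

```bash
cat > h.py <<'E'
import numpy as np, cv2
from scipy.spatial.transform import Rotation as R
from rig import robot, imaging
def cam(n):
    p=imaging.camera_params(n); return p['mtx'],p['k1'],p['position'],R.from_quat(p['attitude']).as_matrix()
def ray(n,uv):
    K,k,c,A=cam(n); uv=np.atleast_2d(uv).astype(float).reshape(-1,1,2)
    s=cv2.undistortPoints(uv,K,np.array([k,0,0,0.]))[:,0]
    return c,np.c_[s,np.ones(len(s))]@A.T
def onplane(n,uv,z):
    c,d=ray(n,uv); return c+d*((z-c[2])/d[:,2])[:,None]
def proj(n,P):
    K,k,c,A=cam(n); r=cv2.Rodrigues(A.T)[0]
    return cv2.projectPoints(np.atleast_2d(P).astype(float),r,-A.T@c,K,np.array([k,0,0,0.]))[0][:,0]
E
python3 - <<'E'
from h import *
im=cv2.imread("pics/top0.png")
c=cv2.resize(im[140:290,140:430],None,fx=2.75,fy=2.75,interpolation=cv2.INTER_CUBIC)
c=(255*(c/255.)**.55).astype('uint8'); cv2.imwrite("pics/top0c.png",c)
im=cv2.imread("pics/scene0.png")
c=cv2.resize(im[140:290,140:430],None,fx=2.75,fy=2.75,interpolation=cv2.INTER_CUBIC)
cv2.imwrite("pics/scene0c.png",c)
print("far/near", onplane("top",[[148,279],[415,208],[288,258],[325,193]],.07).round(3))
for n in("top","scene"):
    h=cv2.cvtColor(cv2.imread(f"pics/{n}0.png"),cv2.COLOR_BGR2HSV); 
    m=cv2.inRange(h,(20,40,60),(35,255,255)); 
    k,l,s,ce=cv2.connectedComponentsWithStats(m); 
    print(n,[(s[i],ce[i].round(1)) for i in range(1,k) if s[i][4]>100])
E
```

```text
far/near [[ 0.482  0.27   0.07 ]
 [ 0.508 -0.178  0.07 ]
 [ 0.471  0.045  0.07 ]
 [ 0.563 -0.037  0.07 ]]
top []
scene [(array([ 199,  186,   51,   40, 1197], dtype=int32), array([222.7, 204.8]))]
```

View pics/top0c.png

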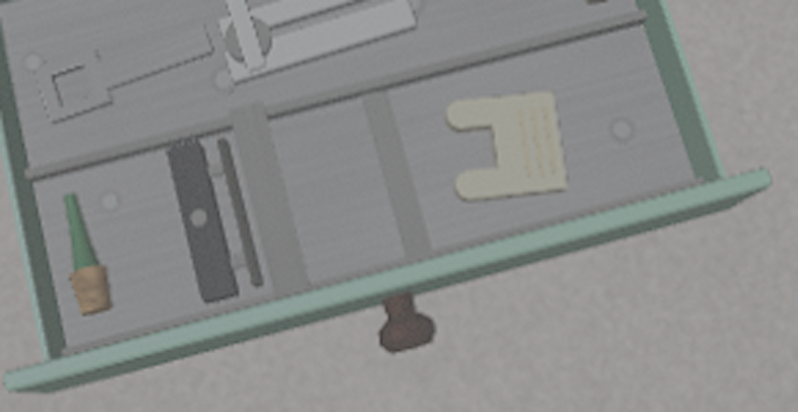

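View pics/scene0c.png

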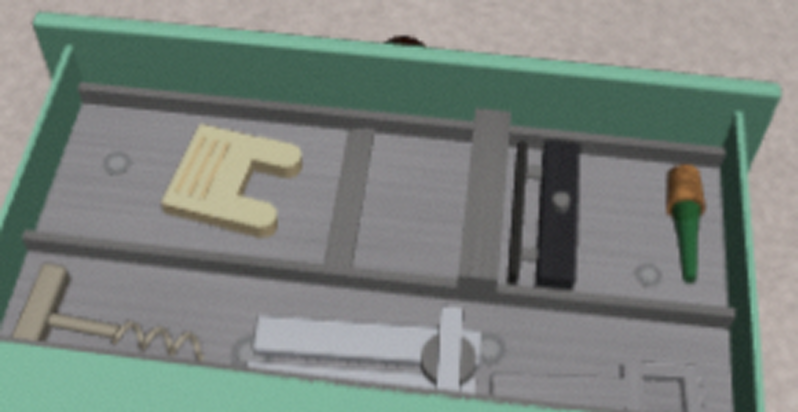

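The crops show the key's back edge at crop (553,93)-(566,188), its jaws towards the lip and only slightly out of square. The lip is at crop x 365–430, the felt strip at (222,140)-(260,285), and the knob face at (407,345). Next I'll compute the lane frame.

```bash
python3 - <<'E'
from h import *
def T(pts,z): return onplane("top",np.array(pts)/2.75+[140,140],z)
def S(pts,z): return onplane("scene",np.array(pts)/2.75+[140,140],z)
print("panel top", T([(8,385),(770,180)],.088)[:,:2].round(4).tolist(), S([(780,85),(38,14)],.088)[:,:2].round(4).tolist())
print("lip left edge T",T([(365,97),(407,262)],.03)[:,:2].round(4).tolist(),"S right edge",S([(374,135),(353,268)],.03)[:,:2].round(4).tolist())
print("lip ramp foot T",T([(388,92),(430,248)],.026)[:,:2].round(4).tolist())
print("key back T",T([(553,93),(566,188)],.038)[:,:2].round(4).tolist(),"S",S([(201,126),(164,204)],.038)[:,:2].round(4).tolist())
print("jaw tips T",T([(446,115),(456,186)],.038)[:,:2].round(4).tolist(),"S",S([(300,160),(275,220)],.038)[:,:2].round(4).tolist())
print("strap T",T([(232,108),(273,290),(267,105),(308,288)],.053)[:,:2].round(4).tolist())
print("pad T",T([(228,138),(262,283)],.041)[:,:2].round(4).tolist(),"S",S([(517,143),(510,282)],.041)[:,:2].round(4).tolist())
print("rails T top: back",T([(30,175),(645,14)],.04)[:,:2].round(4).tolist(),"front",T([(65,350),(700,180)],.04)[:,:2].round(4).tolist())
print("knob T",T([(381,350),(434,336),(407,348)],.047)[:,:2].round(4).tolist())
print("wallR T top inner",T([(720,180),(645,0)],.070)[:,:2].round(4).tolist())
E
```

```text
panel top [[0.4803, 0.2728], [0.5082, -0.1804]] [[0.4832, 0.2761], [0.5122, -0.178]]
lip left edge T [[0.6211, 0.0395], [0.5112, 0.035]] S right edge [[0.5218, 0.037], [0.6208, 0.0439]]
lip ramp foot T [[0.6226, 0.024], [0.5175, 0.0188]]
key back T [[0.5976, -0.0783], [0.5358, -0.0718]] S [[0.5416, -0.0695], [0.6034, -0.0745]]
jaw tips T [[0.597, -0.0081], [0.5508, -0.0044]] S [[0.5559, -0.0024], [0.6019, -0.0067]]
strap T [[0.6242, 0.123], [0.5079, 0.1184], [0.6217, 0.1013], [0.5049, 0.0976]]
pad T [[0.609, 0.1298], [0.5149, 0.1251]] S [[0.5198, 0.1264], [0.6199, 0.1342]]
rails T top: back [[0.6109, 0.257], [0.6372, -0.1496]] front [[0.4984, 0.2508], [0.5234, -0.1559]]
knob T [[0.4604, 0.062], [0.4622, 0.0292], [0.4584, 0.0466]]
wallR T top inner [[0.5167, -0.1576], [0.6368, -0.1419]]
```

```bash
cat > lane.py <<'E'
from h import *
P=np.array([.569,.039,.026]); a=np.deg2rad(3.6)
u=np.array([-np.sin(a),np.cos(a),0]); c=np.array([np.cos(a),np.sin(a),0])
def show():
    s=robot.read_state(); M=R.from_quat(s['tcp_rot']).as_matrix(); d=s['eef_pos']-P
    f=s['contact_force']
    print("t%.1f"%s['clock'],"lane mm",(1e3*np.array([d@u,d@c,d[2]])).round(1),"yaw %.2f"%np.degrees(np.arctan2(M[1,0],M[0,0])),"tilt",np.degrees(M[:2,2]).round(2),
     "F lane",np.array([f@u,f@c,f[2]]).round(1),"grip",round(s['grip_width'],4))
if __name__=="__main__": show()
E
python3 -m crank '{"plan":[[[0,0,0],[0,0,-8],0.3],[[0,0,0],[0,0,-8],0.3],[[0,0,0],[0,0,-8],0.3],[[0,0,0],[0,0,-8],0.3],[[0,0,0],[0,0,-8],0.3],[[0,0,0],[0,0,-8],0.3],[[0,0,0],[0,0,-8],0.3],[[0,0,0],[0,0,-8],0.3],[[0,0,0],[0,0,-8],0.3]]}' 10
python3 -m crank '{"plan":[[[0.038,0.031,0],[0,0,0],0.3],[[0.038,0.031,0],[0,0,0],0.3],[[0.038,0.031,0],[0,0,0],0.3],[[0.038,0.031,0],[0,0,0],0.3],[[0.038,0.031,0],[0,0,0],0.3],[[0.038,0.031,0],[0,0,0],0.3],[[0.038,0.031,0],[0,0,0],0.3],[[0.038,0.031,0],[0,0,0],0.3],[[0.038,0.031,0],[0,0,0],0.3],[[0.038,0.031,0],[0,0,0],0.3],[[0.038,0.031,0],[0,0,0],0.3],[[0.038,0.031,0],[0,0,0],0.3]]}'
python3 -m crank '{"plan":[[[0,0,0],[0,0,0],0.3],[[0,0,0],[0,0,0],0.3]]}' >/dev/null
python3 lane.py
```

```text
clock: 1.0
eef_pos: [0.2293, -0.581, 0.1999]
tcp_rot: [0.683, 0.731, 0.0, -0.001]
contact_force: [0.7, -0.3, -0.3]
grip_width: 0.0279
finger_force: 0.0
clock: 2.2
eef_pos: [0.5732, -0.1014, 0.2002]
tcp_rot: [0.685, 0.729, -0.0, -0.0]
contact_force: [0.7, -0.4, -0.7]
grip_width: 0.0261
finger_force: 0.0
t2.4 lane mm [-141.2   -5.4  173.8] yaw 93.69 tilt [-0.09 -0.  ] F lane [-0.2 -0.8 -0.6] grip 0.0258
```

```bash

python3 -m crank '{"plan":[[[0.006,0.005,0.02],[0,0,0],0.3],[[0,0,0.04],[0,0,0],0.3],[[0,0,0.04],[0,0,0],0.3],[[0,0,0.03],[0,0,0],0.3],[[0,0,0.02],[0,0,0],0.3],[[0,0,0.01],[0,0,0],0.3],[[0,0,0.0075],[0,0,0],0.3],[[0,0,0],[0,0,0],0.3],[[0,0,0],[0,0,0],0.3]]}' >/dev/null
python3 lane.py; python3 - <<'E'
from h import *
a=imaging.get_image("top")[120:290,200:430]; b=imaging.get_image("scene")[100:270,150:380]
c=np.vstack([cv2.resize(255*(a/255.)**.6,None,fx=1.75,fy=1.75),cv2.resize(b*1.,None,fx=1.75,fy=1.75)])
cv2.imwrite("pics/p1.png",c)
E
```

```text
t3.3 lane mm [-137.     0.4    8.2] yaw 93.50 tilt [ 0.1  -0.03] F lane [-0.6 -0.5  0.6] grip 0.0261[ WARN:0@1.303] global loadsave.cpp:1063 imwrite_ Unsupported depth image for selected encoder is fallbacked to CV_8U.
```

View pics/p1.png

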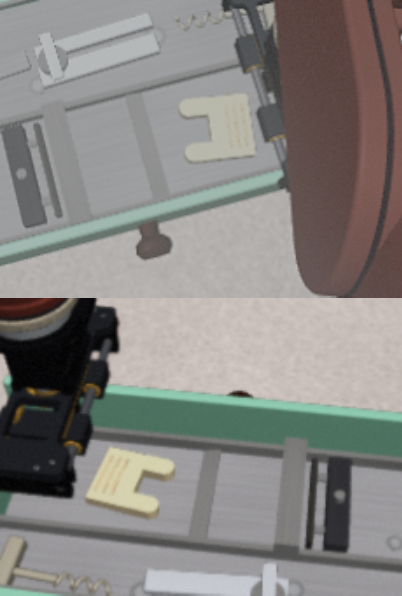

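The fingers are behind the key's back edge and clear of everything else. Time to start pushing.

```bash

python3 -m crank '{"plan":[[[0.003,0,0.002],[0,0,0],0.3],[[0.003,0,0],[0,0,0],0.3],[[0.003,0,0],[0,0,0],0.3],[[0.002,0,0],[0,0,0],0.3],[[0.002,0,0],[0,0,0],0.3],[[0.002,0,0],[0,0,0],0.3],[[0.002,0,0],[0,0,0],0.3],[[0.002,0,0],[0,0,0],0.3],[[0.002,0,0],[0,0,0],0.3],[[0.002,0,0],[0,0,0],0.3],[[0.002,0,0],[0,0,0],0.3],[[0.002,0,0],[0,0,0],0.3]]}' >/dev/null
python3 lane.py
python3 -m crank '{"plan":[[[0.002,0,0],[0,0,0],0.3],[[0.002,0,0],[0,0,0],0.3],[[0.002,0,0],[0,0,0],0.3],[[0.002,0,0],[0,0,0],0.3],[[0.002,0,0],[0,0,0],0.3],[[0.002,0,0],[0,0,0],0.3]]}' >/dev/null
python3 lane.py;python3 - <<'E'
from h import *
a=imaging.get_image("top")[120:290,200:430]; b=imaging.get_image("scene")[100:270,150:380]
c=np.vstack([cv2.resize(255*(a/255.)**.6,None,fx=1.75,fy=1.75),cv2.resize(b*1.,None,fx=1.75,fy=1.75)])
cv2.imwrite("pics/p2.png",c.astype('uint8'))
E
```

```text
t4.6 lane mm [-109.1   -0.3    5. ] yaw 93.53 tilt [0. 0.] F lane [ 0.2 -0.2  1. ] grip 0.026
t5.2 lane mm [-97.1  -0.3   5. ] yaw 93.53 tilt [-0.  0.] F lane [ 0.7  0.8 -0.4] grip 0.0262
```

View pics/p2.png

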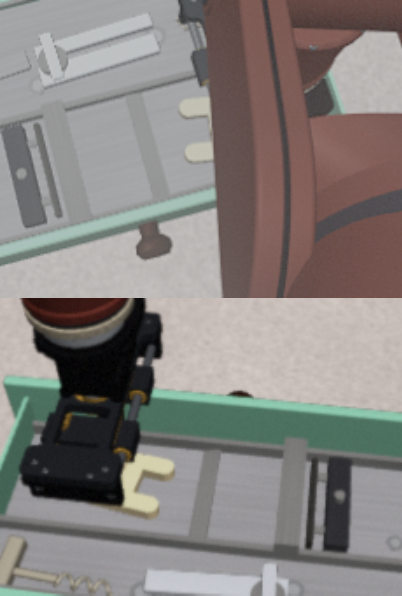

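The jaw tips look nearly unmoved, which doesn't fit the finger position. I'll measure them.

```bash
python3 - <<'E'
from lane import *
i0=cv2.imread("pics/scene0.png"); i1=imaging.get_image("scene"); cv2.imwrite("pics/s2.png",i1)
s=robot.read_state(); print(s['eef_pos'])
for off in(-.028,-.013,.013,.028):
  for dx in(-.0095,.0095):
    print(off,dx,proj("scene",s['eef_pos']+c*off+u*dx).round(0)[0])
for im in(i0,i1):
    m=cv2.inRange(cv2.cvtColor(im,cv2.COLOR_BGR2HSV),(20,40,60),(35,255,255)); m[:150]=0;m[240:]=0
    ys,xs=np.nonzero(m); k=(xs>180)&(xs<330); xs,ys=xs[k],ys[k]
    W=onplane("scene",np.c_[xs,ys],.038); al=(W-P)@u; ac=(W-P)@c
    print(len(xs),"along",np.percentile(al,[1,50,99]).round(4)," max along by half",al[ac>0.003].max().round(4),al[ac<-.003].max().round(4),"across",np.percentile(ac,[1,99]).round(4))
cv2.imwrite("pics/p3.png",cv2.resize(np.hstack([i0[150:250,160:290],i1[150:250,160:290]]),None,fx=3,fy=3))
E
```

```text
[ 0.57478162 -0.05798997  0.03103094]
-0.028 -0.0095 [213. 191.]
-0.028 0.0095 [224. 192.]
-0.013 -0.0095 [211. 198.]
-0.013 0.0095 [222. 199.]
0.013 -0.0095 [207. 210.]
0.013 0.0095 [219. 211.]
0.028 -0.0095 [205. 217.]
0.028 0.0095 [217. 219.]
1197 along [-0.1145 -0.0828 -0.043 ]  max along by half -0.0473 -0.04 across [-0.0325  0.0389]
734 along [-0.1576 -0.0713 -0.0428]  max along by half -0.047 -0.04 across [-0.1099  0.0394]
```

View pics/p3.png

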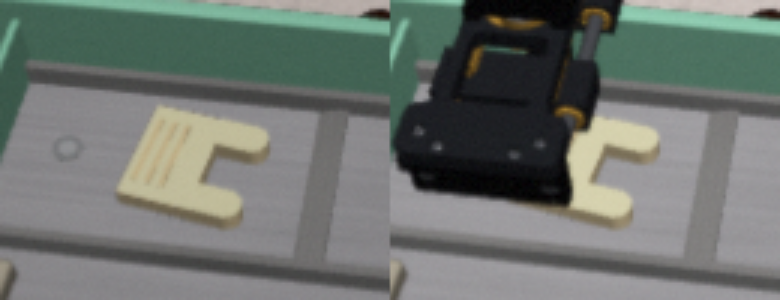

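```bash
python3 - <<'E'
from lane import *
s=robot.read_state(); e=s['eef_pos']; print(s['joint_pos'].round(3), s['finger_force'])
z=np.array([0,0,1.])
for h in (.07,.1):
  for y in(-.095,.095):
    for x in(-.0375,.0375): print(h,y,x,proj("scene",e+c*y+u*x+z*h).round(0)[0],proj("top",e+c*y+u*x+z*h).round(0)[0])
b=imaging.get_image("scene")[100:240,130:300]
cv2.imwrite("pics/p4.png",cv2.resize((255*(b/255.)**.45).astype('uint8'),None,fx=4,fy=4,interpolation=cv2.INTER_CUBIC))
E
```

```text
[-0.237  0.29   1.784 -0.     1.068 -0.299] 0.0
0.07 -0.095 -0.0375 [200. 133.] [379. 230.]
0.07 -0.095 0.0375 [244. 137.] [333. 243.]
0.07 0.095 -0.0375 [169. 226.] [343. 119.]
0.07 0.095 0.0375 [220. 232.] [299. 130.]
0.1 -0.095 -0.0375 [198. 120.] [385. 227.]
0.1 -0.095 0.0375 [243. 124.] [336. 240.]
0.1 0.095 -0.0375 [164. 214.] [346. 111.]
0.1 0.095 0.0375 [218. 219.] [300. 123.]
```

View pics/p4.png

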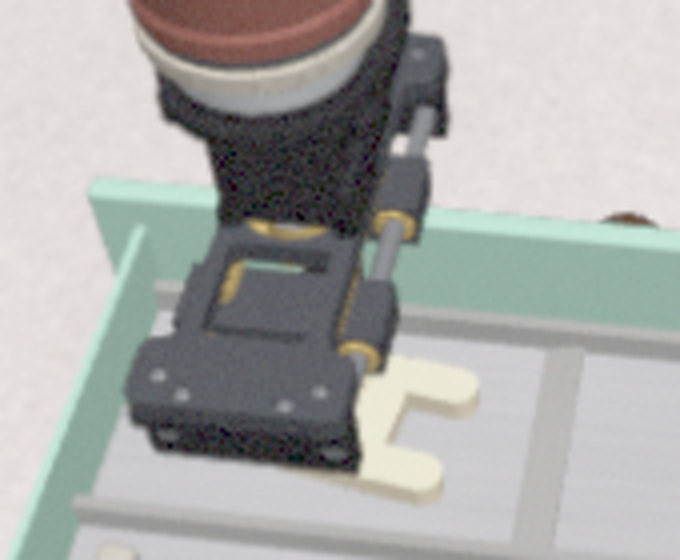

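The body edges match along the lane but appear about 30 mm higher than the TCP reading implies. The fingers may be passing over the key, so I'll back off and feel for the floor.

```bash

python3 -m crank '{"plan":[[[-0.008,0,0],[0,0,0],0.3],[[-0.008,0,0],[0,0,0],0.3],[[-0.008,0,0],[0,0,0],0.3],[[-0.008,0,0],[0,0,0],0.3],[[-0.008,0,0],[0,0,0],0.3],[[0,0,0],[0,0,0],0.3]]}' >/dev/null
python3 lane.py
for i in 1; do
python3 -m crank '{"plan":[[[0,0,0.001],[0,0,0],0.3],[[0,0,0.001],[0,0,0],0.3],[[0,0,0],[0,0,0],0.3]]}' >/dev/null;python3 lane.py
python3 -m crank '{"plan":[[[0,0,0.001],[0,0,0],0.3],[[0,0,0.001],[0,0,0],0.3],[[0,0,0],[0,0,0],0.3]]}' >/dev/null;python3 lane.py
python3 -m crank '{"plan":[[[0,0,0.001],[0,0,0],0.3],[[0,0,0],[0,0,0],0.3]]}' >/dev/null;python3 lane.py; done
```

```text
t6.0 lane mm [-138.7   -0.3    5.1] yaw 93.45 tilt [ 0.02 -0.02] F lane [-0.5 -0.3 -0.4] grip 0.0259
t6.3 lane mm [-136.8   -0.6    2.7] yaw 93.56 tilt [-0.03  0.01] F lane [ 1.  -0.9  0.1] grip 0.0262
t6.6 lane mm [-137.1   -0.5    0.8] yaw 93.54 tilt [-0.02  0.01] F lane [ 0.2 -0.6 -0.3] grip 0.0261
t6.8 lane mm [-1.372e+02 -4.000e-01 -1.000e-01] yaw 93.53 tilt [-0.01  0.  ] F lane [ 0.6  0.6 -0.1] grip 0.0261
```

```bash

python3 -m crank '{"plan":[[[0,0,0.001],[0,0,0],0.3],[[0,0,0.001],[0,0,0],0.3],[[0,0,0],[0,0,0],0.3]]}' >/dev/null;python3 lane.py
python3 -m crank '{"plan":[[[0,0,0.001],[0,0,0],0.3],[[0,0,0.001],[0,0,0],0.3],[[0,0,0],[0,0,0],0.3]]}' >/dev/null;python3 lane.py
```

```text
t7.1 lane mm [-137.2   -0.5   -2.2] yaw 93.53 tilt [-0.02  0.01] F lane [-1.  -0.2  0.7] grip 0.026
t7.4 lane mm [-137.2   -0.5   -4.2] yaw 93.53 tilt [-0.02  0.01] F lane [-0.3  1.   0.6] grip 0.0262
```

```bash
cat > ok.py <<'E'
from lane import *
import sys
show(); f=robot.read_state()['contact_force']; sys.exit(int(np.linalg.norm(f)>float(sys.argv[1])))
E
python3 -m crank '{"plan":[[[0,0,0.001],[0,0,0],0.3],[[0,0,0.001],[0,0,0],0.3],[[0,0,0],[0,0,0],0.3]]}' >/dev/null;python3 ok.py 3 &&
python3 -m crank '{"plan":[[[0,0,0.001],[0,0,0],0.3],[[0,0,0.001],[0,0,0],0.3],[[0,0,0],[0,0,0],0.3]]}' >/dev/null;python3 ok.py 3 &&
python3 -m crank '{"plan":[[[0,0,0.001],[0,0,0],0.3],[[0,0,0.001],[0,0,0],0.3],[[0,0,0],[0,0,0],0.3]]}' >/dev/null&&python3 ok.py 3 &&
python3 -m crank '{"plan":[[[0,0,0.001],[0,0,0],0.3],[[0,0,0.001],[0,0,0],0.3],[[0,0,0],[0,0,0],0.3]]}' >/dev/null&&python3 ok.py 3 &&
python3 -m crank '{"plan":[[[0,0,0.001],[0,0,0],0.3],[[0,0,0.001],[0,0,0],0.3],[[0,0,0],[0,0,0],0.3]]}' >/dev/null&&python3 ok.py 3 &&
python3 -m crank '{"plan":[[[0,0,0.001],[0,0,0],0.3],[[0,0,0.001],[0,0,0],0.3],[[0,0,0],[0,0,0],0.3]]}' >/dev/null&&python3 ok.py 3 &&
python3 -m crank '{"plan":[[[0,0,0.001],[0,0,0],0.3],[[0,0,0.001],[0,0,0],0.3],[[0,0,0],[0,0,0],0.3]]}' >/dev/null&&python3 ok.py 3 &&
python3 -m crank '{"plan":[[[0,0,0.001],[0,0,0],0.3],[[0,0,0.001],[0,0,0],0.3],[[0,0,0],[0,0,0],0.3]]}' >/dev/null&&python3 ok.py 3 
```

```text
t7.7 lane mm [-137.2   -0.5   -6.2] yaw 93.53 tilt [-0.02  0.01] F lane [ 0.6  0.3 -0.3] grip 0.026
t8.0 lane mm [-137.2   -0.5   -8.2] yaw 93.53 tilt [-0.02  0.01] F lane [0.1 0.3 0. ] grip 0.026
t8.3 lane mm [-137.2   -0.5  -10.2] yaw 93.53 tilt [-0.02  0.01] F lane [-0.5 -0.4 -0. ] grip 0.026
t8.6 lane mm [-137.2   -0.5  -12.2] yaw 93.53 tilt [-0.02  0.01] F lane [-0.4 -0.9  0.4] grip 0.0263
t8.9 lane mm [-137.2   -0.5  -14.2] yaw 93.53 tilt [-0.02  0.01] F lane [ 0.5 -0.5  0.5] grip 0.0264
t9.2 lane mm [-137.2   -0.5  -16.2] yaw 93.53 tilt [-0.02  0.01] F lane [-0.1 -0.   0.3] grip 0.0262
t9.5 lane mm [-137.2   -0.5  -18.2] yaw 93.53 tilt [-0.02  0.01] F lane [-0.5 -0.5 -0.5] grip 0.026
t9.8 lane mm [-137.3   -0.5  -20.1] yaw 93.53 tilt [-0.01  0.  ] F lane [-0.7  0.1 -0.2] grip 0.0264
```

```bash

python3 -m crank '{"plan":[[[0,0,0.001],[0,0,0],0.3],[[0,0,0.001],[0,0,0],0.3],[[0,0,0],[0,0,0],0.3]]}' >/dev/null&&python3 ok.py 3 &&
python3 -m crank '{"plan":[[[0,0,0.001],[0,0,0],0.3],[[0,0,0],[0,0,0],0.3]]}' >/dev/null&&python3 ok.py 3 &&
python3 -m crank '{"plan":[[[0,0,0.001],[0,0,0],0.3],[[0,0,0],[0,0,0],0.3]]}' >/dev/null&&python3 ok.py 3 &&
python3 -m crank '{"plan":[[[0,0,0.001],[0,0,0],0.3],[[0,0,0],[0,0,0],0.3]]}' >/dev/null&&python3 ok.py 3 &&
python3 -m crank '{"plan":[[[0,0,0.001],[0,0,0],0.3],[[0,0,0],[0,0,0],0.3]]}' >/dev/null&&python3 ok.py 3 &&
python3 -m crank '{"plan":[[[0,0,0.001],[0,0,0],0.3],[[0,0,0],[0,0,0],0.3]]}' >/dev/null&&python3 ok.py 3 &&
python3 -m crank '{"plan":[[[0,0,0.001],[0,0,0],0.3],[[0,0,0],[0,0,0],0.3]]}' >/dev/null&&python3 ok.py 3 &&
python3 -m crank '{"plan":[[[0,0,0.001],[0,0,0],0.3],[[0,0,0],[0,0,0],0.3]]}' >/dev/null&&python3 ok.py 3 &&
python3 -m crank '{"plan":[[[0,0,0.001],[0,0,0],0.3],[[0,0,0],[0,0,0],0.3]]}' >/dev/null&&python3 ok.py 3 &&
python3 -m crank '{"plan":[[[0,0,0.001],[0,0,0],0.3],[[0,0,0],[0,0,0],0.3]]}' >/dev/null&&python3 ok.py 3 
```

```text
t10.1 lane mm [-137.3   -0.2  -21.6] yaw 93.53 tilt [ 0.01 -0.  ] F lane [ 0.4 -0.7  3.2] grip 0.026
```

Contact came at a z reading of -21.6 mm, so the real fingertips are about 21 mm higher than the reported TCP. I'll set the tips about 5.5 mm above this floor and push, keeping a force check.

```bash

python3 -m crank '{"plan":[[[0,0,-0.003],[0,0,0],0.3],[[0,0,-0.003],[0,0,0],0.3],[[0.002,0,0],[0,0,0],0.3],[[0.002,0,0],[0,0,0],0.3],[[0.002,0,0],[0,0,0],0.3],[[0.002,0,0],[0,0,0],0.3],[[0.002,0,0],[0,0,0],0.3],[[0.002,0,0],[0,0,0],0.3],[[0.002,0,0],[0,0,0],0.3],[[0.002,0,0],[0,0,0],0.3]]}' >/dev/null&&python3 ok.py 6 &&
python3 -m crank '{"plan":[[[0.002,0,0],[0,0,0],0.3],[[0.002,0,0],[0,0,0],0.3],[[0.002,0,0],[0,0,0],0.3],[[0.002,0,0],[0,0,0],0.3],[[0.002,0,0],[0,0,0],0.3]]}' >/dev/null&&python3 ok.py 6
python3 - <<'E'
from lane import *
i1=imaging.get_image("scene")
m=cv2.inRange(cv2.cvtColor(i1,cv2.COLOR_BGR2HSV),(20,40,60),(35,255,255)); m[:170]=0;m[240:]=0
ys,xs=np.nonzero(m); k=(xs>180)&(xs<330); xs,ys=xs[k],ys[k]
W=onplane("scene",np.c_[xs,ys],.038); al=(W-P)@u; ac=(W-P)@c
print("max along by half",al[ac>0.003].max().round(4),al[ac<-.003].max().round(4))
E
```

```text
t11.1 lane mm [-121.1   -0.4  -16. ] yaw 93.53 tilt [-0.  0.] F lane [-0.7 -0.5 -0.3] grip 0.0262
t11.6 lane mm [-111.2   -0.4  -16. ] yaw 93.53 tilt [-0.01 -0.  ] F lane [-0.2  0.5 -0.2] grip 0.0259
max along by half -0.0284 -0.028
```

The key is now moving and square to the lane (both jaws at about -28 mm). Continuing towards the lip.

```bash

python3 -m crank '{"plan":[[[0.002,0,0],[0,0,0],0.3],[[0.002,0,0],[0,0,0],0.3],[[0.002,0,0],[0,0,0],0.3],[[0.002,0,0],[0,0,0],0.3],[[0.002,0,0],[0,0,0],0.3]]}' >/dev/null&&python3 ok.py 5 &&
python3 -m crank '{"plan":[[[0.0015,0,0],[0,0,0],0.3],[[0.0015,0,0],[0,0,0],0.3]]}' >/dev/null&&python3 ok.py 5 &&
python3 -m crank '{"plan":[[[0.0015,0,0],[0,0,0],0.3],[[0.0015,0,0],[0,0,0],0.3]]}' >/dev/null&&python3 ok.py 5 &&
python3 -m crank '{"plan":[[[0.0015,0,0],[0,0,0],0.3],[[0.0015,0,0],[0,0,0],0.3]]}' >/dev/null&&python3 ok.py 5 &&
python3 -m crank '{"plan":[[[0.0015,0,0],[0,0,0],0.3],[[0.0015,0,0],[0,0,0],0.3]]}' >/dev/null&&python3 ok.py 5 &&
python3 -m crank '{"plan":[[[0.0015,0,0],[0,0,0],0.3],[[0.0015,0,0],[0,0,0],0.3]]}' >/dev/null&&python3 ok.py 5 &&
python3 -m crank '{"plan":[[[0.0015,0,0],[0,0,0],0.3],[[0.0015,0,0],[0,0,0],0.3]]}' >/dev/null&&python3 ok.py 5
```

```text
t12.2 lane mm [-101.1   -0.3  -16. ] yaw 93.53 tilt [ 0. -0.] F lane [-0.6  0.5  0.4] grip 0.0261
t12.3 lane mm [-98.2  -0.3 -15.9] yaw 93.53 tilt [ 0.   -0.01] F lane [-1.  -0.8 -0.7] grip 0.026
t12.6 lane mm [-95.2  -0.3 -16. ] yaw 93.53 tilt [ 0. -0.] F lane [-0.8  0.3 -0.3] grip 0.0264
t12.8 lane mm [-92.2  -0.3 -16. ] yaw 93.53 tilt [-0.  0.] F lane [-2.1 -0.8 -0.4] grip 0.0258
t12.9 lane mm [-89.1  -0.3 -16. ] yaw 93.53 tilt [-0.  0.] F lane [-1.7 -0.1 -0.8] grip 0.0263
t13.2 lane mm [-86.1  -0.3 -16. ] yaw 93.53 tilt [-0.    0.01] F lane [-0.9 -0.7  0.3] grip 0.0264
t13.3 lane mm [-83.1  -0.3 -16. ] yaw 93.53 tilt [-0.    0.01] F lane [-1.5 -0.3 -0.1] grip 0.0261
```

```bash

python3 -m crank '{"plan":[[[0.002,0,0],[0,0,0],0.3],[[0.002,0,0],[0,0,0],0.3],[[0.002,0,0],[0,0,0],0.3],[[0.002,0,0],[0,0,0],0.3]]}' >/dev/null&&python3 ok.py 6 &&
python3 -m crank '{"plan":[[[0.002,0,0],[0,0,0],0.3],[[0.002,0,0],[0,0,0],0.3],[[0.002,0,0],[0,0,0],0.3],[[0.002,0,0],[0,0,0],0.3]]}' >/dev/null&&python3 ok.py 6 &&
python3 -m crank '{"plan":[[[0.002,0,0],[0,0,0],0.3],[[0.002,0,0],[0,0,0],0.3],[[0.002,0,0],[0,0,0],0.3],[[0.002,0,0],[0,0,0],0.3]]}' >/dev/null&&python3 ok.py 6 &&
python3 -m crank '{"plan":[[[0.002,0,0],[0,0,0],0.3],[[0.002,0,0],[0,0,0],0.3],[[0.002,0,0],[0,0,0],0.3],[[0.002,0,0],[0,0,0],0.3]]}' >/dev/null&&python3 ok.py 6 &&
python3 -m crank '{"plan":[[[0.002,0,0],[0,0,0],0.3],[[0.002,0,0],[0,0,0],0.3],[[0.002,0,0],[0,0,0],0.3],[[0.002,0,0],[0,0,0],0.3]]}' >/dev/null&&python3 ok.py 6
```

```text
t13.8 lane mm [-75.1  -0.3 -16. ] yaw 93.53 tilt [0. 0.] F lane [-1.1  0.2  0.2] grip 0.0263
t14.2 lane mm [-67.1  -0.3 -16. ] yaw 93.53 tilt [0. 0.] F lane [-0.8 -1.  -0.1] grip 0.0262
t14.6 lane mm [-59.1  -0.2 -15.9] yaw 93.53 tilt [ 0. -0.] F lane [-0.7  0.5 -0.3] grip 0.0262
t14.9 lane mm [-51.2  -0.2 -15.9] yaw 93.53 tilt [ 0.01 -0.  ] F lane [-1.2 -1.1 -0.3] grip 0.0261
t15.3 lane mm [-43.2  -0.1 -15.8] yaw 93.53 tilt [ 0.01 -0.01] F lane [-2.3  0.7  0.5] grip 0.0263
```

```bash

python3 -m crank '{"plan":[[[0.002,0,0],[0,0,0],0.3],[[0.002,0,0],[0,0,0],0.3],[[0.002,0,-0.0005],[0,0,0],0.3],[[0.002,0,-0.0005],[0,0,0],0.3]]}' >/dev/null&&python3 ok.py 6 &&
python3 -m crank '{"plan":[[[0.002,0,0],[0,0,0],0.3],[[0.002,0,0],[0,0,0],0.3],[[0.002,0,0],[0,0,0],0.3]]}' >/dev/null&&python3 ok.py 6 &&
python3 -m crank '{"plan":[[[0.002,0,0],[0,0,0],0.3],[[0.002,0,0],[0,0,0],0.3],[[0.002,0,0],[0,0,0],0.3]]}' >/dev/null&&python3 ok.py 6 &&
python3 -m crank '{"plan":[[[0.002,0,0],[0,0,0],0.3],[[0.002,0,0],[0,0,0],0.3],[[0.002,0,0],[0,0,0],0.3]]}' >/dev/null&&python3 ok.py 6 &&
python3 -m crank '{"plan":[[[0.002,0,0],[0,0,0],0.3],[[0.002,0,0],[0,0,0],0.3],[[0.002,0,0],[0,0,0],0.3]]}' >/dev/null&&python3 ok.py 6
python3 - <<'E'
from lane import *
a=imaging.get_image("top")[120:290,180:410]; b=imaging.get_image("scene")[100:270,170:400]
c=np.vstack([cv2.resize(255*(a/255.)**.6,None,fx=1.75,fy=1.75),cv2.resize(b*1.,None,fx=1.75,fy=1.75)])
cv2.imwrite("pics/p5.png",c.astype('uint8'))
E
```

```text
t15.8 lane mm [-35.4  -0.  -14.7] yaw 93.53 tilt [ 0.02 -0.02] F lane [-3.5  0.9  2.4] grip 0.0258
t16.1 lane mm [-28.8  -0.5 -15.2] yaw 93.53 tilt [-0.03  0.02] F lane [-1.   0.6  1.4] grip 0.0263
t16.4 lane mm [-23.   -0.4 -15.2] yaw 93.53 tilt [-0.03  0.01] F lane [-0.9  0.6 -0.6] grip 0.0262
t16.6 lane mm [-17.1  -0.2 -15. ] yaw 93.53 tilt [-0.  0.] F lane [-0.  -0.5 -0.6] grip 0.0262
t16.9 lane mm [-11.1  -0.2 -14.9] yaw 93.53 tilt [ 0. -0.] F lane [-0.5 -1.3 -0.3] grip 0.0263
```

View pics/p5.png

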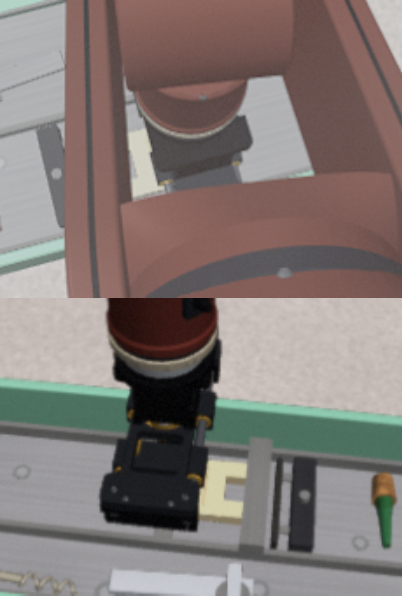

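```bash
cat > key.py <<'E'
from lane import *
i1=imaging.get_image("scene")
m=cv2.inRange(cv2.cvtColor(i1,cv2.COLOR_BGR2HSV),(20,40,60),(35,255,255))
ys,xs=np.nonzero(m)
W=onplane("scene",np.c_[xs,ys],.038); al=(W-P)@u; ac=(W-P)@c
k=(np.abs(ac)<.05)&(al>-.18)&(al<.11); al,ac=al[k],ac[k]
print("n",k.sum(),"along",np.percentile(al,[1,50,99]).round(4),"max by half",al[ac>0.005].max().round(4),al[ac<-.005].max().round(4),"across",np.percentile(ac,[1,99]).round(4))
E
python3 key.py
```

```text
n 728 along [0.009  0.0382 0.061 ] max by half 0.0615 0.0615 across [-0.0364  0.0317]
```

```bash

python3 -m crank '{"plan":[[[0.002,0,0],[0,0,0],0.3],[[0.002,0,0],[0,0,0],0.3],[[0.002,0,0],[0,0,0],0.3]]}' >/dev/null&&python3 ok.py 4 &&
python3 -m crank '{"plan":[[[0.002,0,0],[0,0,0],0.3],[[0.002,0,0],[0,0,0],0.3],[[0.002,0,0],[0,0,0],0.3]]}' >/dev/null&&python3 ok.py 4 &&
python3 key.py
python3 -m crank '{"plan":[[[0.001,0,0],[0,0,0],0.3],[[0.001,0,0],[0,0,0],0.3],[[0,0,0],[0,0,0],0.3]]}' >/dev/null&&python3 ok.py 4 &&
python3 -m crank '{"plan":[[[0.001,0,0],[0,0,0],0.3],[[0.001,0,0],[0,0,0],0.3],[[0,0,0],[0,0,0],0.3]]}' >/dev/null&&python3 ok.py 4 &&
python3 -m crank '{"plan":[[[0.001,0,0],[0,0,0],0.3],[[0.001,0,0],[0,0,0],0.3],[[0,0,0],[0,0,0],0.3]]}' >/dev/null&&python3 ok.py 4 &&
python3 -m crank '{"plan":[[[0.001,0,0],[0,0,0],0.3],[[0.001,0,0],[0,0,0],0.3],[[0,0,0],[0,0,0],0.3]]}' >/dev/null&&python3 ok.py 4
python3 key.py
```

```text
t17.4 lane mm [ -5.2  -0.2 -14.9] yaw 93.53 tilt [ 0.01 -0.01] F lane [-1.3  0.5 -0.5] grip 0.0257
t17.7 lane mm [  0.9  -0.1 -14.9] yaw 93.54 tilt [ 0. -0.] F lane [-1.5  0.4  1.1] grip 0.0259
n 531 along [-0.0415  0.0465  0.0611] max by half 0.0615 0.0615 across [-0.037   0.0319]
t18.1 lane mm [  2.9  -0.2 -14.9] yaw 93.53 tilt [0.   0.01] F lane [-0.   0.3  0.2] grip 0.0256
t18.4 lane mm [  4.8  -0.2 -14.9] yaw 93.53 tilt [0. 0.] F lane [-0.5  0.1 -0.4] grip 0.0258
t18.6 lane mm [  6.9  -0.2 -15. ] yaw 93.54 tilt [-0.    0.01] F lane [ 0.4 -0.2  0. ] grip 0.0259
t18.9 lane mm [  8.5  -0.2 -14.9] yaw 93.54 tilt [ 0.   -0.03] F lane [-2.5 -0.9  0.4] grip 0.0263
n 458 along [-0.0234  0.0539  0.0907] max by half 0.0909 0.0915 across [-0.036   0.0313]
```

The buffer was felt at 8.5 mm (2.5 N), as expected. I'll press about 4 mm further.

```bash

python3 -m crank '{"plan":[[[0.001,0,0],[0,0,0],0.3],[[0.001,0,0],[0,0,0],0.3],[[0,0,0],[0,0,0],0.3]]}' >/dev/null&&python3 ok.py 9 &&
python3 -m crank '{"plan":[[[0.001,0,0],[0,0,0],0.3],[[0.001,0,0],[0,0,0],0.3],[[0,0,0],[0,0,0],0.3]]}' >/dev/null&&python3 ok.py 9 &&
python3 -m crank '{"plan":[[[0.001,0,0],[0,0,0],0.3],[[0,0,0],[0,0,0],0.3],[[0,0,0],[0,0,0],0.3]]}' >/dev/null&&python3 ok.py 9
python3 key.py
python3 - <<'E'
from lane import *
b=imaging.get_image("scene")[150:260,240:400]
cv2.imwrite("pics/p6.png",cv2.resize((255*(b/255.)**.7).astype('uint8'),None,fx=4,fy=4,interpolation=cv2.INTER_CUBIC))
E
```

```text
t19.3 lane mm [ 10.2  -0.1 -14.9] yaw 93.53 tilt [ 0.01 -0.05] F lane [-5.1 -0.9  0.1] grip 0.0263
t19.6 lane mm [ 11.7  -0.1 -14.9] yaw 93.54 tilt [ 0.01 -0.09] F lane [-7.1 -0.4  0.1] grip 0.0262
t19.9 lane mm [ 12.4  -0.1 -14.9] yaw 93.54 tilt [ 0.01 -0.11] F lane [-8.  -0.5 -0.7] grip 0.0261
n 411 along [-0.0174  0.0576  0.0942] max by half 0.0942 0.0949 across [-0.0367  0.0319]
```

View pics/p6.png

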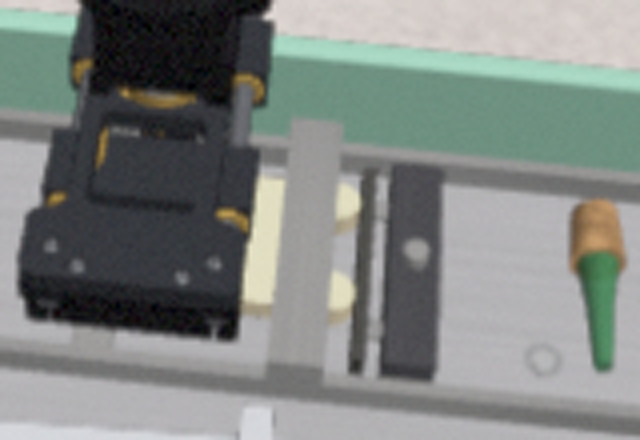

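The buffer has given about 4 mm at 8 N, and the key lies flat under the strap with its jaws on the felt. I'll back off, lift, and go to the knob.

```bash

python3 -m crank '{"plan":[[[-0.001,0,0],[0,0,0],0.3],[[-0.002,0,0],[0,0,0],0.3],[[-0.002,0,0],[0,0,0],0.3],[[-0.003,0,0],[0,0,0],0.3],[[-0.003,0,0],[0,0,0],0.3],[[-0.003,0,0],[0,0,0],0.3],[[0,0,-0.01],[0,0,0],0.3],[[0,0,-0.03],[0,0,0],0.3],[[0,0,-0.04],[0,0,0],0.3],[[0,0,-0.03],[0,0,0],0.3],[[0,0,0],[0,0,0],0]]}' >/dev/null;python3 lane.py
python3 -m crank '{"plan":[[[0.003,-0.03,0],[0,0,0],0],[[0.003,-0.03,0],[0,0,0],0],[[0.003,-0.03,0],[0,0,0],0],[[0.003,-0.03,0],[0,0,0],0],[[0.003,-0.025,0],[0,0,0],0],[[0,0,0],[0,0,0],0]]}' >/dev/null
python3 -m crank '{"plan":[[[0,0,0],[0,0,8.2],0],[[0,0,0],[0,0,8.2],0],[[0,0,0],[0,0,8.2],0],[[0,0,0],[0,0,8.2],0],[[0,0,0],[0,0,8.2],0],[[0,0,0],[0,0,8.2],0],[[0,0,0],[0,0,8.2],0],[[0,0,0],[0,0,8.2],0],[[0,0,0],[0,0,8.2],0],[[0,0,0],[0,0,8.2],0],[[0,0,0],[0,0,8.2],0],[[0,0,0],[0,0,0],0]]}' >/dev/null; python3 lane.py
python3 - <<'E'
from lane import *
for n in("top","scene"): cv2.imwrite(f"pics/{n}7.png",imaging.get_image(n))
E
python3 key.py
```

```text
t21.1 lane mm [ -0.5   3.9 101.7] yaw 93.54 tilt [ 0.6  -0.02] F lane [-0.4  1.6 -0.1] grip 0.0226
t22.9 lane mm [  14.9 -144.6   95. ] yaw 3.25 tilt [0.01 0.01] F lane [ 0.6 -0.4 -0.1] grip 0.0009
n 909 along [0.021  0.0428 0.0895] max by half 0.0908 0.0899 across [-0.0357  0.0319]
```

View pics/scene7.png

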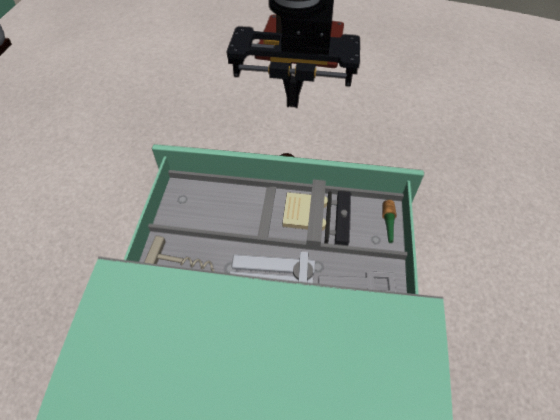

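The key rests in the pocket, and the fingertip at (292,105) lines up with the knob at (287,157). Next: lower in front of the knob and push.

```bash

python3 -m crank '{"plan":[[[0,0,0.02],[0,0,0],0],[[0,0,0.03],[0,0,0],0],[[0,0,0.03],[0,0,0],0],[[0,0,0.015],[0,0,0],0],[[0,0,0.007],[0,0,0],0],[[0,0,0],[0,0,0],0],[[0.005,0,0],[0,0,0],0],[[0.005,0,0],[0,0,0],0],[[0.005,0,0],[0,0,0],0],[[0.003,0,0],[0,0,0],0],[[0.002,0,0],[0,0,0],0],[[0,0,0],[0,0,0],0]]}' >/dev/null; python3 ok.py 5 &&
python3 -m crank '{"plan":[[[0.002,0,0],[0,0,0],0],[[0.002,0,0],[0,0,0],0],[[0.002,0,0],[0,0,0],0]]}' >/dev/null; python3 ok.py 2.5 &&
python3 -m crank '{"plan":[[[0.002,0,0],[0,0,0],0],[[0.002,0,0],[0,0,0],0],[[0.002,0,0],[0,0,0],0]]}' >/dev/null&& python3 ok.py 2.5 &&
python3 -m crank '{"plan":[[[0.002,0,0],[0,0,0],0],[[0.002,0,0],[0,0,0],0],[[0.002,0,0],[0,0,0],0]]}' >/dev/null&& python3 ok.py 2.5
```

```text
t24.2 lane mm [  14.8 -124.8   -6.8] yaw 3.34 tilt [ 0.01 -0.  ] F lane [-0.3  0.3  0.1] grip 0.0004
t24.6 lane mm [  14.8 -119.9   -7.2] yaw 3.34 tilt [-0.11 -0.  ] F lane [-0.  -3.1  3.4] grip 0.0008
```

```bash

python3 -m crank '{"plan":[[[0.003,0,0],[0,0,0],0],[[0.004,0,0],[0,0,0],0],[[0.005,0,0],[0,0,0],0],[[0.005,0,0],[0,0,0],0]]}' >/dev/null; python3 ok.py 12 &&
python3 -m crank '{"plan":[[[0.006,0,0],[0,0,0],0],[[0.007,0,0],[0,0,0],0],[[0.008,0,0],[0,0,0],0],[[0.008,0,0],[0,0,0],0],[[0.008,0,0],[0,0,0],0],[[0.008,0,0],[0,0,0],0]]}' >/dev/null&& python3 ok.py 12 && python3 - <<'E'
from lane import *
cv2.imwrite("pics/s8.png",imaging.get_image("scene"))
E
```

```text
t24.9 lane mm [  14.8 -102.2   -7.3] yaw 3.33 tilt [-0.05  0.01] F lane [ 1.5 -3.9  0.3] grip 0.0002
t25.6 lane mm [ 14.7 -56.7  -7.2] yaw 3.33 tilt [-0.03  0.02] F lane [ 2.6 -3.2 -0.4] grip 0.0005
```

View pics/s8.png

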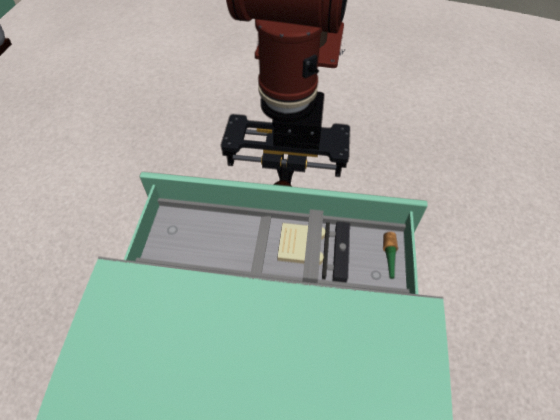

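The drawer is sliding smoothly and the key stays put. I'll carry on, easing off near the end.

```bash

python3 -m crank '{"plan":[[[0.008,0,0],[0,0,0],0],[[0.008,0,0],[0,0,0],0],[[0.008,0,0],[0,0,0],0],[[0.008,0,0],[0,0,0],0],[[0.008,0,0],[0,0,0],0],[[0.008,0,0],[0,0,0],0],[[0.008,0,0],[0,0,0],0],[[0.008,0,0],[0,0,0],0]]}' >/dev/null&& python3 ok.py 12 &&
python3 -m crank '{"plan":[[[0.008,0,0],[0,0,0],0],[[0.008,0,0],[0,0,0],0],[[0.008,0,0],[0,0,0],0],[[0.008,0,0],[0,0,0],0],[[0.008,0,0],[0,0,0],0],[[0.008,0,0],[0,0,0],0],[[0.008,0,0],[0,0,0],0],[[0.006,0,0],[0,0,0],0],[[0.005,0,0],[0,0,0],0],[[0.004,0,0],[0,0,0],0]]}' >/dev/null&& python3 ok.py 12 &&
python3 -m crank '{"plan":[[[0.003,0,0],[0,0,0],0],[[0.002,0,0],[0,0,0],0],[[0.002,0,0],[0,0,0],0]]}' >/dev/null&& python3 ok.py 8 &&
python3 -m crank '{"plan":[[[0.002,0,0],[0,0,0],0],[[0.002,0,0],[0,0,0],0]]}' >/dev/null&& python3 ok.py 8 &&
python3 -m crank '{"plan":[[[0.002,0,0],[0,0,0],0],[[0.001,0,0],[0,0,0],0]]}' >/dev/null&& python3 ok.py 8 &&
python3 -m crank '{"plan":[[[0.001,0,0],[0,0,0],0],[[0.001,0,0],[0,0,0],0]]}' >/dev/null&& python3 ok.py 8 &&
python3 -m crank '{"plan":[[[0.001,0,0],[0,0,0],0],[[0.001,0,0],[0,0,0],0]]}' >/dev/null&& python3 ok.py 8
```

```text
t26.4 lane mm [14.2  7.7 -6.8] yaw 3.33 tilt [0.02 0.  ] F lane [ 1.7 -3.9  2.1] grip 0.0006
t27.4 lane mm [13.9 78.2 -7.1] yaw 3.33 tilt [-0.01  0.  ] F lane [ 0.9 -4.4  1.6] grip 0.0005
t27.7 lane mm [13.8 84.7 -7.1] yaw 3.33 tilt [-0.03 -0.  ] F lane [ 0.1 -3.5  1. ] grip 0.0007
t27.9 lane mm [13.8 88.8 -7.1] yaw 3.33 tilt [-0.02 -0.  ] F lane [ 1.1 -3.   1.2] grip 0.0006
t28.1 lane mm [13.8 91.9 -7.1] yaw 3.33 tilt [-0.  0.] F lane [ 1.6 -4.  -0. ] grip 0.0004
t28.3 lane mm [13.8 93.8 -7.1] yaw 3.33 tilt [-0.02 -0.  ] F lane [ 1.3 -2.9  0.3] grip 0.0002
t28.5 lane mm [13.8 95.8 -7.1] yaw 3.33 tilt [-0.01  0.  ] F lane [ 1.  -3.2 -1.6] grip 0.0004
```

```bash

python3 -m crank '{"plan":[[[0.001,0,0],[0,0,0],0],[[0.001,0,0],[0,0,0],0]]}' >/dev/null&& python3 ok.py 8 &&
python3 -m crank '{"plan":[[[0.001,0,0],[0,0,0],0],[[0.001,0,0],[0,0,0],0]]}' >/dev/null&& python3 ok.py 8 &&
python3 -m crank '{"plan":[[[0.001,0,0],[0,0,0],0],[[0.001,0,0],[0,0,0],0]]}' >/dev/null&& python3 ok.py 8 &&
python3 -m crank '{"plan":[[[0.001,0,0],[0,0,0],0],[[0.001,0,0],[0,0,0],0]]}' >/dev/null&& python3 ok.py 8 &&
python3 -m crank '{"plan":[[[0.001,0,0],[0,0,0],0],[[0.001,0,0],[0,0,0],0]]}' >/dev/null&& python3 ok.py 8
```

```text
t28.7 lane mm [13.8 97.8 -7.1] yaw 3.33 tilt [-0.01  0.  ] F lane [ 1.5 -3.7 -0.6] grip 0.0006
t28.9 lane mm [13.8 99.1 -7.1] yaw 3.34 tilt [-0.11 -0.01] F lane [ 0.7 -8.8  3.3] grip 0.0005
```

The end stop was felt at the predicted distance (99 mm, 8.8 N). Now I'll let go and back off.

```bash

python3 -m crank '{"plan":[[[-0.002,0,0],[0,0,0],0],[[-0.005,0,0],[0,0,0],0],[[-0.01,0,0],[0,0,0],0],[[-0.015,0,0],[0,0,0],0],[[-0.015,0,0],[0,0,0],0],[[-0.01,0,0],[0,0,0],0],[[0,0,0],[0,0,0],0],[[0,0,0],[0,0,0],0],[[0,0,0],[0,0,0],0]]}' >/dev/null; python3 lane.py
python3 - <<'E'
from rig import robot
print(robot.job_done())
E
```

```text
t29.8 lane mm [13.9 43.7 -6.5] yaw 3.33 tilt [ 0.08 -0.  ] F lane [-0.3 -0.6  0.6] grip -0.0001
the job is handed in; nothing more can be done
None
```

The job is handed in at about 30 s. The key was slid over the lip into the pocket and pressed the buffer back about 4 mm at 8 N. The drawer was eased shut to its end stop, and the arm was backed clear. The hand-in gave no verdict, and I didn't check the key again after the drawer was shut.

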